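# Feel along the brass bead of an oiled panel

## Robot

A 6-joint arm with a two-finger parallel gripper is mounted at the origin on the work surface. World frame = base frame: x ahead of the robot, y to its left, z up, the work surface at z = 0. Lengths are in m, angles in degrees, forces in N, time in s.
With the tool pointing down it reaches from about 0.35 to 0.875 m from the base axis. Payload 4.2 kg.
Tool frame: the origin (TCP) lies between the finger pads; the fingertips stand 14 mm ahead of it and the grasp point (between the pads) lies 5 mm behind it; z points along the fingers, y is the line along which they close (so a half turn about z gives the same grasp; the last joint's range is limited). The gripper opens to 87 mm and grips with 3 to 60 N. Pads are 19 mm wide; open, the fingers measure 117 mm over their backs; the gripper's body (75 mm by 190 mm) begins 51 mm behind the grasp point.
Start: joints at [87.067, 22.042, 0.453, 0, -68.411, -14.817], TCP at [0.191, 0.595, 0.237] pointing down, gripper open.
Joint ranges: [-179.83, 179.83], [-69.29, 118.12], [-61.27, 80.66], [-181.25, 117.63], [-171.15, -9.14], [-177.46, 177.46]. Speed limits (degrees/s): [159.86, 159.86, 180, 180, 180, 180].

## Interface

Orientations are given as a 3x3 rotation matrix whose columns are the frame's x, y, z axes.
In Python, from station import * gives the robot as it stands. The module is installed in compiled form; this text tells all that it offers.
- The arm moves only by the tool play_rows, never from a script. Its argument "steps" is a list of rows, each an object of numbers: "ax", "ay", "az": the turn, a rotation vector about the tool's x, y, z in degrees; "dx", "dy", "dz": the shift along the tool's x, y, z in mm; "claw": the finger opening in mm, from 0 to 87. A call has 1 to 20 rows; each row shifts and turns the commanded pose from where the row before left it, along the tool's axes as they then stand; what a row does not reach is not made up. A row lasts 1/10 s, in which the tool goes at most 50 mm and 8.59 degrees, less where a joint would pass 70% of its speed; a pose out of reach is approached as far as the arm can. A call with a gripper value outside its range is refused whole. The fingers move at their own pace and stop on an object; the grip force is fixed at half the most. Time passes only in rows, so rows that do not move let the fingers close. It gives the time, the measured TCP pose, the force, the opening and the grip force at its end, in the units of the state.
- sense(): the state, without advancing time (a new reading comes with each control period).
- capture(name): name is "side" or "top"; returns a dict with "frame" (400x640x3 uint8, blue, green, red), "range_z" (400x640 float32, m along the optical axis (not along the pixel's ray), 0 where there is no reading), "fx", "fy", "cx", "cy" (pixels), "xyz" and "rotation" of the camera in the world. Camera axes: x right, y down, z forward; pixel columns grow to the right and rows downward; lengths in m; the calibration is good to about 2 mm. A picture is of the moment at which its call begins.
- finish_job(): hands the job in; it is judged then, once.
The state is a dict: "time_s": time; "joints": joint angles; "joint_velocities": joint speeds; "effort": joint torques, N m; "tcp_pos": TCP position; "ee_rot": TCP orientation; "wrist_force": force on the tool from outside, world axes, zero at the start; "moment": the same for the moment, N m; "gripper_width": opening from 0.0 (shut) to 1.0 (fully open); "gripper_force": force on a finger pad.
Only numpy, scipy, OpenCV 4.12 (cv2) and the standard library are available. Lean on these libraries where they do the work, as an engineer would, in place of code of your own. Each camera call takes 0.05 s, during which the arm holds its last target. There are 200 camera calls.

## Task

With the gripper shut and pointing down, stroke the brass bead on the dark panel with the fingertips, lightly touching every part of it in turn, from the end by the red dot to the other end, as if feeling for a proud spot, then lift clear. The wood is freshly oiled, so touch only the bead: do not press hard, shove or lift the panel, and leave the tin, the gravers and the carton alone.

Things in the scene. Friction and masses are not known exactly. Their poses are not given: they have to be found in the camera images.
- rest (a joint): Sinking of the sprung rest, a green plate 270 x 180 mm over a dark base, on which the panel lies: 0 = up, grows as pressed down, in m, to 0.018. The plate moves straight down without tipping: it starts to sink at 0.7 to 2.5 N, then gives 1 mm for each 0.8 N, and rises again when let go. 2 to 6 mm is a good light touch, 12 mm too hard.
- stand: The dark fixed steel base of the sprung rest, 270 (x) x 180 (y) x 22 mm; origin at the centre of its underside on the bench, z up. The top of the green plate is 62 mm above the bench when up.
- panel: Dark wood panel 250 (its x) x 160 (its y) x 16 mm, 0.45 kg, loose on the plate; origin at the centre of its underside, z up. A wavy half-round brass bead runs along its x, 210 mm long, 10 wide, 6 proud of the wood, its crest 22 mm above the panel's underside and 84 above the bench when unpressed. A flat red dot 16 mm across on the wood marks the bead's start, at -x.
- face: The freshly oiled wooden face board of the panel, 250 x 160 x 12 mm (the bare wood, not the bead), origin at the centre of its own underside, 4 mm above the panel's; its top is 12 mm above that.
- bead1: One of the seven straight 30 mm sections, joined end to end, that form the brass bead: the first, beside the red dot. Origin at the middle of its length, on its crest (its highest line); x along it, towards the end without a dot, z up.
- bead2: One of the seven straight 30 mm sections, joined end to end, that form the brass bead: number 2 in order from the red dot. Origin at the middle of its length, on its crest (its highest line); x along it, towards the end without a dot, z up.
- bead3: One of the seven straight 30 mm sections, joined end to end, that form the brass bead: number 3 in order from the red dot. Origin at the middle of its length, on its crest (its highest line); x along it, towards the end without a dot, z up.
- bead4: One of the seven straight 30 mm sections, joined end to end, that form the brass bead: number 4 in order from the red dot. Origin at the middle of its length, on its crest (its highest line); x along it, towards the end without a dot, z up.
- bead5: One of the seven straight 30 mm sections, joined end to end, that form the brass bead: number 5 in order from the red dot. Origin at the middle of its length, on its crest (its highest line); x along it, towards the end without a dot, z up.
- bead6: One of the seven straight 30 mm sections, joined end to end, that form the brass bead: number 6 in order from the red dot. Origin at the middle of its length, on its crest (its highest line); x along it, towards the end without a dot, z up.
- bead7: One of the seven straight 30 mm sections, joined end to end, that form the brass bead: the last, at the end without a dot. Origin at the middle of its length, on its crest (its highest line); x along it, towards the end without a dot, z up.
- tin: Small closed blue wax tin with a white lid, 36 mm across, 26 mm tall, standing loose on the panel beside the bead, at least 30 mm from the bead; origin at the centre of its underside. To be left alone.
- graver_a: Graver lying on the bench on the robot's left: orange handle 100 mm long and 28 mm thick, steel shank to its +x, 165 mm overall; origin on the bench under it, 70 mm from the handle's butt. To be left alone.
- graver_b: A second, identical graver lying on the bench on the robot's right. To be left alone.
- carton: White carton 90 x 160 x 60 mm on the bench at the left; origin at the centre of its underside. To be left alone.

How it is judged:
By the outcome, as a careful person would: the job done as asked, in the order asked, and still so for the second after the job is handed in, with the robot touching nothing.
It also fails if it takes over 45 s, if anything falls off the work surface, if the arm or the gripper's body presses on something with over 40 N, if the wrist force passes 120 N, or if a joint passes its speed limit or range.

## Working session

There is one attempt and no reset: what is moved stays moved. The work goes in short steps, Python scripts to look and compute and a tool call to move; the robot and the scene stay as the last step left them, time stands still between calls to the robot, and variables do not carry over. Pictures are saved under pics/ and viewed, at most 10 in all, crops included, and the job is handed in when it is done.

Besides the shell and the picture viewer there is one more tool, called after "Emit:" as a command line: name --argument value ..., lists and objects as JSON in quotes. play_rows: Moves the arm, as the interface text tells. Its arguments: {"type":"object","properties":{"steps":{"type":"array"}},"required":["steps"]}

```bash
mkdir -p pics
cat > h.py <<'E'
from station import *
import numpy as np, cv2
def world(c):
    z=c["range_z"]; v,u=np.mgrid[0:400,0:640]
    P=np.dstack([(u-c["cx"])/c["fx"]*z,(v-c["cy"])/c["fy"]*z,z])
    return P@np.array(c["rotation"]).T+np.array(c["xyz"])
E
python3 - <<'E'
from h import *
for n in("top","side"):
    c=capture(n); cv2.imwrite(f"pics/{n}0.png",c["frame"]); print(n,c["xyz"],c["fx"],np.round(c["rotation"],3).tolist())
    np.savez(n+"0.npz",frame=c["frame"],W=world(c))
s=sense(); print(s)
E
```

```text
top [0.35630366 0.03880602 0.98008309] 371.3648038203577 [[-0.019, -0.98, 0.198], [-1.0, 0.019, 0.0], [-0.004, -0.198, -0.98]]
side [-0.04110492 -0.501531    0.79050096] 388.7565641673994 [[0.682, -0.479, 0.553], [-0.731, -0.456, 0.507], [0.009, -0.75, -0.661]]
{'time_s': 0.1, 'joints': array([ 8.70664920e+01,  2.20878965e+01,  3.87577315e-01, -2.47771196e-02,
       -6.84103366e+01, -1.48169545e+01]), 'joint_velocities': array([-0.00747586, -0.04825797,  0.1490727 ,  0.06025893, -0.02673693,
        0.06650962]), 'effort': array([-5.45475432e-04, -3.91690028e+01,  1.87935823e+01,  4.23191652e+00,
        1.34914948e-02, -6.82796053e-05]), 'tcp_pos': array([0.19037051, 0.59477219, 0.2355539 ]), 'ee_rot': array([[ 9.52344723e-01, -3.05023405e-01, -5.00413348e-04],
       [-3.05023797e-01, -9.52342817e-01, -1.90816564e-03],
       [ 1.05470125e-04,  1.96986946e-03, -9.99998054e-01]]), 'wrist_force': array([ 1.18760097, -0.28062098, -0.03622843]), 'moment': array([-0.01590253,  0.02264735,  0.00381392]), 'gripper_force': 0.0, 'gripper_width': 0.9980286225232646}
```

View pics/top0.png

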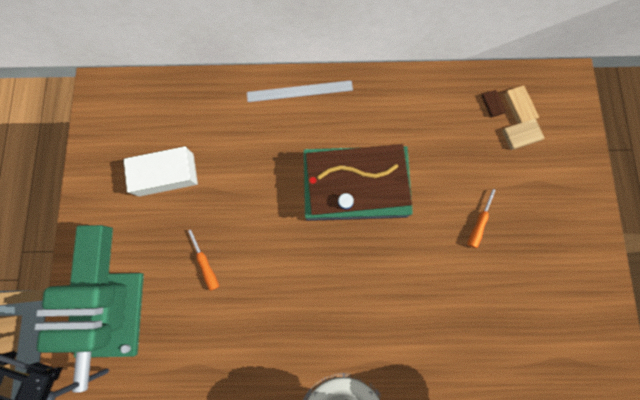

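View pics/side0.png

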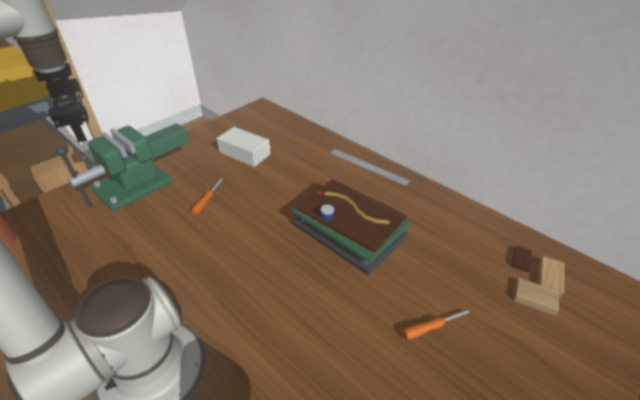

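The top view shows the bead running from (319,179) by the red dot at (312,181) to (397,166), with the tin at (346,201). The gripper is off to the left over the vise. Next I'll segment the bead and trace its centreline in both views.

```bash
cat > m.py <<'E'
from h import *
def plane(c,u,v,z):
    d=np.dstack([(u-c["cx"])/c["fx"],(v-c["cy"])/c["fy"],np.ones_like(u)])[0]@np.array(c["rotation"]).T
    o=np.array(c["xyz"]); return o+d*((z-o[2])/d[:,2])[:,None]
def main():
  for n,roi in(("top",(300,140,415,225)),("side",(290,175,415,275))):
    c=capture(n); f=c["frame"]; hsv=cv2.cvtColor(f,cv2.COLOR_BGR2HSV); W=world(c)
    R=np.zeros((400,640),bool); R[roi[1]:roi[3],roi[0]:roi[2]]=1
    b=R&(hsv[...,0]>14)&(hsv[...,0]<32)&(hsv[...,1]>90)&(hsv[...,2]>110)&(W[...,2]>.07)
    nn,l,st,_=cv2.connectedComponentsWithStats(b.astype(np.uint8),connectivity=8); b=l==1+np.argmax(st[1:,4])
    r=R&((hsv[...,0]<6)|(hsv[...,0]>174))&(hsv[...,1]>170)&(hsv[...,2]>110)
    tin=R&(W[...,2]>.095)
    v,u=np.nonzero(r); print(n,"dot",plane(c,u*1.,v*1.,.078).mean(0).round(4),len(u),"depth z",np.median(W[r][:,2]))
    print("tin",W[tin].mean(0).round(4),W[tin].min(0).round(3),W[tin].max(0).round(3))
    v,u=np.nonzero(b); P=plane(c,u*1.,v*1.,.082)
    w=f[v,u,2].astype(float)-60
    print("bead n",len(u),"depth z pct",np.percentile(W[b][:,2],[5,50,95]).round(4))
    # panel corners: top-surface by depth
    top=R&(W[...,2]>.073)&(W[...,2]<.083)&(f.max(2)<110); q=W[top][:,:2].astype(np.float32)
    print("panel",cv2.minAreaRect(q))
    a=np.polyfit(-P[:,1],P[:,0],1); print("slope",a, "x along -y range",-P[:,1].max(),-P[:,1].min())
    for y in np.arange(P[:,1].max()//.01*.01+.01,P[:,1].min()-.01,-.01):
        k=abs(P[:,1]-y)<.006
        if k.sum()>2: print("%.3f %.4f n%d"%(np.average(P[k,1],weights=w[k]),np.average(P[k,0],weights=w[k]),k.sum()),end="; ")
    print()
    np.savez(n+"_b.npz",P=P,w=w)
    o=f[roi[1]:roi[3],roi[0]:roi[2]].copy(); o2=o.copy(); o2[b[roi[1]:roi[3],roi[0]:roi[2]]]=(255,0,255)
    cv2.imwrite(f"pics/{n}_m.png",cv2.resize(np.vstack([o,o2]),None,fx=3,fy=3,interpolation=0))
if __name__=="__main__": main()
E
python3 m.py
```

```text
top dot [0.5791 0.0649 0.078 ] 48 depth z 0.07816962376494951
tin [ 0.4913 -0.0055  0.2588] [ 0.356 -0.03   0.097] [0.536 0.039 0.98 ]
bead n 440 depth z pct [0.0768 0.0818 0.0851]
panel ((0.5817256569862366, -0.04981827735900879), (0.16095715761184692, 0.2503541111946106), 4.526496410369873)
slope [-0.01672057  0.59847009] x along -y range -0.05333608887895372 0.15020529568007465
0.048 0.5859 n19; 0.041 0.5902 n30; 0.031 0.5967 n31; 0.021 0.6023 n29; 0.010 0.6054 n28; 0.000 0.6081 n27; -0.010 0.6092 n26; -0.020 0.6072 n26; -0.030 0.6054 n25; -0.040 0.6024 n26; -0.049 0.5978 n25; -0.059 0.5931 n26; -0.069 0.5906 n24; -0.079 0.5885 n24; -0.090 0.5867 n25; -0.100 0.5881 n23; -0.110 0.5905 n23; -0.120 0.5937 n25; -0.130 0.5993 n30; -0.140 0.6062 n30; -0.147 0.6098 n11; 
side dot [0.5783 0.0629 0.078 ] 12 depth z 0.07858265351922389
tin [ 0.3678 -0.1488  0.2877] [-0.041 -0.502  0.095] [ 0.538 -0.     0.791]
bead n 279 depth z pct [0.0771 0.0823 0.0854]
panel ((0.5813025236129761, -0.05151262879371643), (0.16356083750724792, 0.25052207708358765), 4.470086574554443)
slope [-0.00774007  0.59648931] x along -y range -0.04850054031161943 0.15237054205917722
0.046 0.5853 n5; 0.039 0.5875 n19; 0.030 0.5929 n22; 0.020 0.5988 n18; 0.010 0.6025 n16; 0.000 0.6055 n17; -0.009 0.6074 n14; -0.020 0.6065 n12; -0.030 0.6046 n13; -0.040 0.6026 n12; -0.050 0.5983 n12; -0.060 0.5931 n14; -0.070 0.5900 n13; -0.080 0.5873 n14; -0.091 0.5850 n16; -0.101 0.5857 n19; -0.110 0.5885 n18; -0.121 0.5914 n20; -0.130 0.5963 n23; -0.140 0.6025 n25; -0.148 0.6075 n16;
```

View pics/top_m.png

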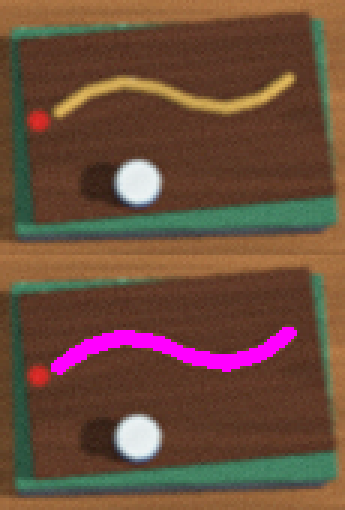

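Both views agree to within about 2 mm, and panel size and heights match the given values. I'm shutting the gripper, squaring the yaw to the world (tool x = +X, tool y = -Y), then travelling high to above the bead's start.

Emit:
play_rows --steps '[{"az":-6,"dz":-20,"claw":0},{"az":-6,"dz":-20,"claw":0},{"az":-5.76,"claw":0},{"dx":12,"dy":17,"claw":0},{"dx":25,"dy":34,"claw":0},{"dx":25,"dy":34,"claw":0},{"dx":25,"dy":34,"claw":0},{"dx":25,"dy":34,"claw":0},{"dx":25,"dy":34,"claw":0},{"dx":25,"dy":34,"claw":0},{"dx":25,"dy":34,"claw":0},{"dx":25,"dy":34,"claw":0},{"dx":25,"dy":34,"claw":0},{"dx":25,"dy":34,"claw":0},{"dx":25,"dy":34,"claw":0},{"dx":25,"dy":34,"claw":0},{"dx":25,"dy":34,"claw":0},{"dx":25,"dy":34,"claw":0},{"dx":25,"dy":34,"claw":0},{"dx":12,"dy":17,"claw":0}]'

```text
invalid input at $.steps[0]: expected keys ax, ay, az, dx, dy, dz, claw
```

Emit:
play_rows --steps '[{"ax":0,"ay":0,"az":-6,"dx":0,"dy":0,"dz":-20,"claw":0},{"ax":0,"ay":0,"az":-6,"dx":0,"dy":0,"dz":-20,"claw":0},{"ax":0,"ay":0,"az":-5.76,"dx":0,"dy":0,"dz":0,"claw":0},{"ax":0,"ay":0,"az":0,"dx":12,"dy":17,"dz":0,"claw":0},{"ax":0,"ay":0,"az":0,"dx":25,"dy":34,"dz":0,"claw":0},{"ax":0,"ay":0,"az":0,"dx":25,"dy":34,"dz":0,"claw":0},{"ax":0,"ay":0,"az":0,"dx":25,"dy":34,"dz":0,"claw":0},{"ax":0,"ay":0,"az":0,"dx":25,"dy":34,"dz":0,"claw":0},{"ax":0,"ay":0,"az":0,"dx":25,"dy":34,"dz":0,"claw":0},{"ax":0,"ay":0,"az":0,"dx":25,"dy":34,"dz":0,"claw":0},{"ax":0,"ay":0,"az":0,"dx":25,"dy":34,"dz":0,"claw":0},{"ax":0,"ay":0,"az":0,"dx":25,"dy":34,"dz":0,"claw":0},{"ax":0,"ay":0,"az":0,"dx":25,"dy":34,"dz":0,"claw":0},{"ax":0,"ay":0,"az":0,"dx":25,"dy":34,"dz":0,"claw":0},{"ax":0,"ay":0,"az":0,"dx":25,"dy":34,"dz":0,"claw":0},{"ax":0,"ay":0,"az":0,"dx":25,"dy":34,"dz":0,"claw":0},{"ax":0,"ay":0,"az":0,"dx":25,"dy":34,"dz":0,"claw":0},{"ax":0,"ay":0,"az":0,"dx":25,"dy":34,"dz":0,"claw":0},{"ax":0,"ay":0,"az":0,"dx":25,"dy":34,"dz":0,"claw":0},{"ax":0,"ay":0,"az":0,"dx":12,"dy":17,"dz":0,"claw":0}]'

```text
time_s: 2.2
tcp_pos: [0.5909, 0.0487, 0.2759]
ee_rot: [[1.0, -0.003, -0.001], [-0.003, -1.0, -0.001], [-0.001, 0.001, -1.0]]
wrist_force: [-0.4, 0.5, -0.1]
gripper_width: 0.004
gripper_force: 0.0
```

Emit:
play_rows --steps '[{"ax":0,"ay":0,"az":0,"dx":-7,"dy":-2,"dz":15,"claw":0},{"ax":0,"ay":0,"az":0,"dx":0,"dy":0,"dz":35,"claw":0},{"ax":0,"ay":0,"az":0,"dx":0,"dy":0,"dz":40,"claw":0},{"ax":0,"ay":0,"az":0,"dx":0,"dy":0,"dz":40,"claw":0},{"ax":0,"ay":0,"az":0,"dx":0,"dy":0,"dz":25,"claw":0},{"ax":0,"ay":0,"az":0,"dx":0,"dy":0,"dz":11,"claw":0},{"ax":0,"ay":0,"az":0,"dx":0,"dy":0,"dz":0,"claw":0},{"ax":0,"ay":0,"az":0,"dx":0,"dy":0,"dz":0,"claw":0},{"ax":0,"ay":0,"az":0,"dx":0,"dy":0,"dz":0,"claw":0}]'

```text
time_s: 3.1
tcp_pos: [0.5838, 0.0537, 0.1124]
ee_rot: [[1.0, 0.0, 0.004], [0.0, -1.0, 0.001], [0.004, -0.001, -1.0]]
wrist_force: [-0.1, -0.0, 0.3]
gripper_width: 0.007
gripper_force: 0.0
```

Run:
```python
from h import *
s=sense(); print(s["tcp_pos"].round(4),s["wrist_force"].round(2),s["ee_rot"].round(4).tolist())
o=[]
for n,(a,b,x,y) in(("top",(280,110,420,240)),("side",(270,130,420,270))):
    c=capture(n); o.append(cv2.resize(c["frame"][b:y,a:x],(400,400),interpolation=cv2.INTER_CUBIC))
cv2.imwrite("pics/a1.png",np.hstack(o))
```

```text
[0.5838 0.0537 0.1124] [-0.07 -0.04  0.26] [[1.0, 0.0005, 0.0036], [0.0005, -1.0, 0.001], [0.0036, -0.001, -1.0]]
```

View pics/a1.png

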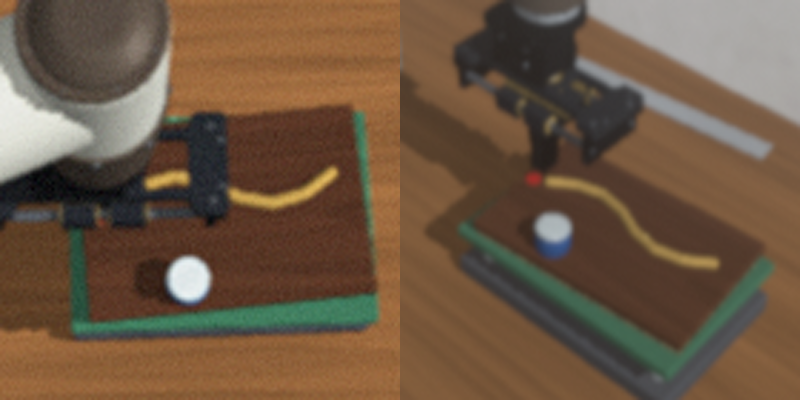

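The tip hangs above the start beside the red dot (side crop (545,165)), and nothing has been touched. Now I'm lowering gently.

Emit:
play_rows --steps '[{"ax":0,"ay":0,"az":0,"dx":0,"dy":2,"dz":7,"claw":0},{"ax":0,"ay":0,"az":0,"dx":0,"dy":0,"dz":5,"claw":0},{"ax":0,"ay":0,"az":0,"dx":0,"dy":0,"dz":2,"claw":0},{"ax":0,"ay":0,"az":0,"dx":0,"dy":0,"dz":1,"claw":0},{"ax":0,"ay":0,"az":0,"dx":0,"dy":0,"dz":1,"claw":0},{"ax":0,"ay":0,"az":0,"dx":0,"dy":0,"dz":1,"claw":0},{"ax":0,"ay":0,"az":0,"dx":0,"dy":0,"dz":0,"claw":0},{"ax":0,"ay":0,"az":0,"dx":0,"dy":0,"dz":0,"claw":0}]'

```text
time_s: 4.0
tcp_pos: [0.5826, 0.0512, 0.0939]
ee_rot: [[1.0, 0.0, 0.0], [0.0, -1.0, -0.0], [0.0, 0.0, -1.0]]
wrist_force: [-0.7, -1.3, 4.7]
gripper_width: 0.002
gripper_force: 2.5
```

Emit:
play_rows --steps '[{"ax":0,"ay":0,"az":0,"dx":2.7,"dy":5,"dz":0,"claw":0},{"ax":0,"ay":0,"az":0,"dx":2.7,"dy":5,"dz":0,"claw":0},{"ax":0,"ay":0,"az":0,"dx":3,"dy":5,"dz":0,"claw":0},{"ax":0,"ay":0,"az":0,"dx":3,"dy":5,"dz":0,"claw":0},{"ax":0,"ay":0,"az":0,"dx":3,"dy":5,"dz":0,"claw":0},{"ax":0,"ay":0,"az":0,"dx":2.7,"dy":5,"dz":0,"claw":0},{"ax":0,"ay":0,"az":0,"dx":2.3,"dy":5,"dz":0,"claw":0}]'

```text
time_s: 4.7
tcp_pos: [0.6027, 0.0173, 0.0941]
ee_rot: [[1.0, 0.001, 0.002], [0.001, -1.0, 0.002], [0.002, -0.002, -1.0]]
wrist_force: [-1.8, 4.2, 5.7]
gripper_width: 0.01
gripper_force: 2.6
```

```bash
cat > chk.py <<'E'
from h import *
from m import plane
import sys
ymax=float(sys.argv[1])
for n,roi in(("top",(300,140,415,225)),("side",(290,175,415,275))):
    c=capture(n); f=c["frame"]; hsv=cv2.cvtColor(f,cv2.COLOR_BGR2HSV)
    R=np.zeros((400,640),bool); R[roi[1]:roi[3],roi[0]:roi[2]]=1
    b=R&(hsv[...,0]>14)&(hsv[...,0]<32)&(hsv[...,1]>90)&(hsv[...,2]>110)
    v,u=np.nonzero(b); P=plane(c,u*1.,v*1.,.078); w=f[v,u,2]-60.
    k=(P[:,0]>.57)&(P[:,0]<.63)&(P[:,1]<ymax)&(P[:,1]>-.16); P=P[k];w=w[k]
    if not len(P): print(n,"none"); continue
    r=R&((hsv[...,0]<6)|(hsv[...,0]>174))&(hsv[...,1]>170)&(hsv[...,2]>110); vv,uu=np.nonzero(r)
    print(n,"ymin",P[:,1].min().round(4),"dot",plane(c,uu*1.,vv*1.,.074).mean(0).round(4) if len(uu) else None)
    for y in np.arange(.04,-.15,-.01):
        q=abs(P[:,1]-y)<.006
        if q.sum()>9: print("%.3f %.4f"%(np.average(P[q,1],weights=w[q]),np.average(P[q,0],weights=w[q])),end="; ")
    print()
s=sense(); print(s["tcp_pos"].round(4),s["wrist_force"].round(1))
E
python3 chk.py -0.03
```

```text
top ymin -0.1509 dot [0.579 0.065 0.074]
-0.040 0.6026; -0.062 0.5889; -0.083 0.5856; -0.090 0.5859; -0.099 0.5876; -0.109 0.5901; -0.120 0.5935; -0.130 0.5996; -0.140 0.6063; 
side ymin -0.1528 dot [0.5789 0.0627 0.074 ]
-0.040 0.6022; -0.050 0.5983; -0.060 0.5929; -0.070 0.5896; -0.080 0.5875; -0.091 0.5854; -0.101 0.5860; -0.110 0.5889; -0.121 0.5917; -0.130 0.5959; -0.140 0.6024; 
[0.603  0.0167 0.0941] [-0.2  0.5  5.1]
```

No panel slip. Continuing.

Emit:
play_rows --steps '[{"ax":0,"ay":0,"az":0,"dx":0.7,"dy":5,"dz":0,"claw":0},{"ax":0,"ay":0,"az":0,"dx":1.4,"dy":5,"dz":0,"claw":0},{"ax":0,"ay":0,"az":0,"dx":1.4,"dy":5,"dz":0,"claw":0},{"ax":0,"ay":0,"az":0,"dx":0.9,"dy":5,"dz":0,"claw":0},{"ax":0,"ay":0,"az":0,"dx":0.6,"dy":5,"dz":0,"claw":0},{"ax":0,"ay":0,"az":0,"dx":0,"dy":5,"dz":0,"claw":0},{"ax":0,"ay":0,"az":0,"dx":-0.8,"dy":5,"dz":0,"claw":0},{"ax":0,"ay":0,"az":0,"dx":-0.9,"dy":5,"dz":0,"claw":0},{"ax":0,"ay":0,"az":0,"dx":-1,"dy":5,"dz":0,"claw":0},{"ax":0,"ay":0,"az":0,"dx":-1.2,"dy":5,"dz":0,"claw":0}]'

```text
time_s: 5.8
tcp_pos: [0.6042, -0.0336, 0.0941]
ee_rot: [[1.0, 0.001, 0.003], [0.001, -1.0, 0.001], [0.003, -0.001, -1.0]]
wrist_force: [1.3, 3.0, 4.8]
gripper_width: 0.006
gripper_force: 2.5
```

```bash
python3 chk.py -0.08
```

```text
top ymin -0.1223 dot [0.5781 0.0651 0.074 ]
-0.090 0.5861; -0.099 0.5871; -0.109 0.5888; -0.118 0.5903; 
side ymin -0.1528 dot [0.5786 0.0631 0.074 ]
-0.091 0.5854; -0.101 0.5860; -0.110 0.5889; -0.121 0.5917; -0.130 0.5960; -0.140 0.6025; 
[ 0.604  -0.0342  0.0942] [1.  1.4 4.2]
```

Emit:
play_rows --steps '[{"ax":0,"ay":0,"az":0,"dx":-1.3,"dy":5,"dz":0,"claw":0},{"ax":0,"ay":0,"az":0,"dx":-1.8,"dy":5,"dz":0,"claw":0},{"ax":0,"ay":0,"az":0,"dx":-2.3,"dy":5,"dz":0,"claw":0},{"ax":0,"ay":0,"az":0,"dx":-2.5,"dy":5,"dz":0,"claw":0},{"ax":0,"ay":0,"az":0,"dx":-2.4,"dy":5,"dz":0,"claw":0},{"ax":0,"ay":0,"az":0,"dx":-1.7,"dy":5,"dz":0,"claw":0},{"ax":0,"ay":0,"az":0,"dx":-1.4,"dy":5,"dz":0,"claw":0},{"ax":0,"ay":0,"az":0,"dx":-1.3,"dy":5,"dz":0,"claw":0},{"ax":0,"ay":0,"az":0,"dx":-1.2,"dy":5,"dz":0,"claw":0},{"ax":0,"ay":0,"az":0,"dx":-1.2,"dy":5,"dz":0,"claw":0}]'

```text
time_s: 6.9
tcp_pos: [0.5867, -0.0838, 0.094]
ee_rot: [[1.0, 0.0, 0.002], [0.0, -1.0, 0.0], [0.002, -0.0, -1.0]]
wrist_force: [1.3, 4.4, 5.6]
gripper_width: 0.005
gripper_force: 2.6
```

```bash
python3 chk.py 0.06
```

```text
top ymin -0.1482 dot None

side ymin -0.1528 dot None
-0.101 0.5863; -0.110 0.5885; -0.121 0.5914; -0.130 0.5956; -0.140 0.6025; 
[ 0.5865 -0.0843  0.094 ] [0.9 0.8 4.7]
```

Emit:
play_rows --steps '[{"ax":0,"ay":0,"az":0,"dx":-0.7,"dy":5,"dz":0,"claw":0},{"ax":0,"ay":0,"az":0,"dx":0.2,"dy":5,"dz":0,"claw":0},{"ax":0,"ay":0,"az":0,"dx":0.8,"dy":5,"dz":0,"claw":0},{"ax":0,"ay":0,"az":0,"dx":1.2,"dy":5,"dz":0,"claw":0},{"ax":0,"ay":0,"az":0,"dx":1.3,"dy":5,"dz":0,"claw":0},{"ax":0,"ay":0,"az":0,"dx":1.4,"dy":5,"dz":0,"claw":0},{"ax":0,"ay":0,"az":0,"dx":1.6,"dy":5,"dz":0,"claw":0},{"ax":0,"ay":0,"az":0,"dx":2.2,"dy":5,"dz":0,"claw":0},{"ax":0,"ay":0,"az":0,"dx":2.8,"dy":5,"dz":0,"claw":0},{"ax":0,"ay":0,"az":0,"dx":3.1,"dy":5,"dz":0,"claw":0},{"ax":0,"ay":0,"az":0,"dx":3.3,"dy":5,"dz":0,"claw":0},{"ax":0,"ay":0,"az":0,"dx":3.2,"dy":5,"dz":0,"claw":0},{"ax":0,"ay":0,"az":0,"dx":2.8,"dy":5,"dz":0,"claw":0},{"ax":0,"ay":0,"az":0,"dx":1,"dy":2,"dz":0,"claw":0},{"ax":0,"ay":0,"az":0,"dx":0,"dy":0,"dz":0,"claw":0}]'

```text
time_s: 8.5
tcp_pos: [0.6089, -0.1515, 0.0932]
ee_rot: [[1.0, -0.001, -0.003], [-0.001, -1.0, -0.0], [-0.003, 0.0, -1.0]]
wrist_force: [-1.9, 1.2, 5.0]
gripper_width: 0.003
gripper_force: 2.4
```

Reached the end with a light 5 N contact, so now I'm lifting clear.

Emit:
play_rows --steps '[{"ax":0,"ay":0,"az":0,"dx":0,"dy":0,"dz":-2,"claw":0},{"ax":0,"ay":0,"az":0,"dx":0,"dy":0,"dz":-3,"claw":0},{"ax":0,"ay":0,"az":0,"dx":0,"dy":0,"dz":-5,"claw":0},{"ax":0,"ay":0,"az":0,"dx":0,"dy":0,"dz":-15,"claw":0},{"ax":0,"ay":0,"az":0,"dx":0,"dy":0,"dz":-30,"claw":0},{"ax":0,"ay":0,"az":0,"dx":0,"dy":0,"dz":-40,"claw":0},{"ax":0,"ay":0,"az":0,"dx":0,"dy":0,"dz":-40,"claw":0},{"ax":0,"ay":0,"az":0,"dx":0,"dy":0,"dz":-20,"claw":0},{"ax":0,"ay":0,"az":0,"dx":0,"dy":0,"dz":0,"claw":0},{"ax":0,"ay":0,"az":0,"dx":0,"dy":0,"dz":0,"claw":0},{"ax":0,"ay":0,"az":0,"dx":0,"dy":0,"dz":0,"claw":0}]'

```text
time_s: 9.6
tcp_pos: [0.6092, -0.1505, 0.2464]
ee_rot: [[1.0, -0.0, -0.004], [-0.0, -1.0, 0.001], [-0.004, -0.001, -1.0]]
wrist_force: [-0.3, -0.1, 0.9]
gripper_width: 0.006
gripper_force: 0.0
```

```bash
sed -i 's/,.078); w/,.082); w/;s/,.074)/,.078)/' chk.py; python3 chk.py 0.06
python3 - <<'E'
from h import *
c=capture("side"); cv2.imwrite("pics/end.png",cv2.resize(c["frame"][120:290,180:450],None,fx=2.5,fy=2.5))
E
```

```text
top ymin -0.1502 dot [0.5792 0.0691 0.078 ]
-0.141 0.6069; 
side ymin -0.1542 dot [0.5787 0.0625 0.078 ]
0.040 0.5873; 0.030 0.5933; 0.020 0.5986; 0.010 0.6029; 0.000 0.6058; -0.009 0.6075; -0.020 0.6065; -0.030 0.6049; -0.040 0.6024; -0.050 0.5983; -0.060 0.5929; -0.070 0.5899; -0.080 0.5882; -0.090 0.5859; -0.100 0.5859; -0.110 0.5885; -0.121 0.5913; -0.130 0.5964; -0.140 0.6028; 
[ 0.6095 -0.1506  0.2466] [ 0.1 -0.  -0.5]
```

View pics/end.png

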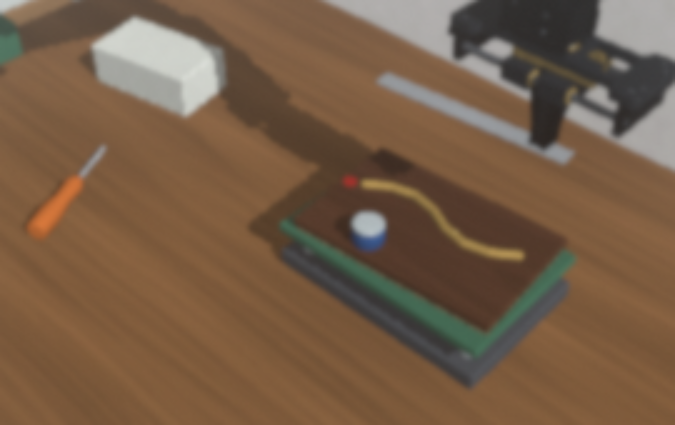

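The gripper is well clear at about (545,120). The panel, the tin (368,230) and the bead are where they started, to within about 1 mm.

```bash
python3 -c "
from station import *
print(finish_job())"
```

```text
the job is handed in; nothing more can be done
None
```

I stroked the bead from the red-dot end to the other end at about 4–5 mm of sink (readings of 4–6 N), lifted clear and handed the job in at about 10 s; the final side view shows the panel, bead and tin unmoved.

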